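# Close up the sewing box and the sewing tin

## Robot

A 7-joint arm with a two-finger parallel gripper is mounted at the origin on a cart in front of the work surface, level with it; the furniture and walls round the work are solid. World frame = base frame: x ahead of the robot, y to its left, z up, the work surface at z = 0. Lengths are in mm, angles in rad, forces in N, time in s.
With the tool pointing down it reaches from about 400 to 850 mm from the base axis. Payload 10.4 kg.
Tool frame: the origin (TCP) lies at the very end of the fingers, on their centre line; the grasp point (between the pads) lies 19 mm behind it (ctrl.grip_depth is the distance from the TCP to the grasp point, in mm); z points along the fingers, y is the line along which they close (so a half turn about z gives the same grasp; the last joint's range is limited). The gripper opens to 87 mm and grips with 3 to 60 N. Pads are 19 mm wide; open, the fingers measure 117 mm over their backs; the gripper's body (75 mm by 190 mm) begins 51 mm behind the grasp point.
Start: joints at [-1.355, 0.332, -0.065, 1.46, 0.022, 1.35, -0.088], TCP at [147.821, 607.293, 187.276] pointing down, gripper open.
Joint ranges: [-2.6, 2.6], [-0.5, 2.12], [-1.47, 1.34], [0.16, 2.42], [-1.27, 4.41], [0.06, 2.06], [-2.6, 2.6]. Speed limits (rad/s): [2.22, 2.22, 2.79, 2.79, 3.14, 3.14, 3.14].

## Interface

Orientations are given as a unit quaternion [x, y, z, w].
In Python, from rig import ctrl gives the robot as it stands.
- The arm moves only by the tool move_arm, never from a script. Its argument "plan" is a list that holds one entry, the list of rows, each a list of 5 numbers: the finger opening in mm, from 0 to 87, then the shift along the world's x, y, z in mm, then the turn about the world's z in degrees. A call has 1 to 10 rows; each row is the pose to reach, as a shift and turn from the pose commanded when the call began; what a row does not reach only later rows make up. A row lasts 1/12 s, in which the tool goes at most 41.7 mm and 7.16 degrees, less where a joint would pass 70% of its speed; a pose out of reach is approached as far as the arm can. A call with a gripper value outside its range is refused whole. The fingers move at their own pace and stop on an object; "force" is the grip in N (left out, the last holds). Time passes only in rows, so rows that repeat a pose let the fingers close. It gives the time, the measured TCP pose, the force, the opening and the grip force at its end, in the units of the state.
- ctrl.sense(): the state, without advancing time (a new reading comes with each control period).
- ctrl.capture(name): name is "scene" or "top" or "wrist"; returns the picture (420x560x3 uint8, red, green, blue); there is no depth.
- ctrl.calibration(name): a dict with "fx", "fy", "cx", "cy" (pixels), "view" (4x4, takes a point from world to camera coordinates). Camera axes: x right, y down, z forward; pixel columns grow to the right and rows downward; lengths in mm; the calibration is good to about 2 mm. The wrist camera is an equidistant fisheye: a pixel r from the principal point sees the ray r / f radians off the axis. A picture is of the moment at which its call begins: read the wrist's pose just before it. calibration takes no time and is no camera call; for the wrist camera it gives the pose at the moment of the call.
- ctrl.finish_job(): hands the job in; it is judged then, once.
Trained networks look in the newest picture that a camera, given by its name, has taken for a name from the list of things; names that differ only in an ending like _2 or _b are one class to them, and where a whole thing is asked for, a point or a joint stands for the part that bears it (a point fixed in the world has none). Each returns a list of dicts, best first, with "confidence" (0 to 1); they miss things now and then, are a little off and sometimes report something else, mostly with a low value. They report only what shows in the picture. A call takes as long as a camera call.
- ctrl.regions_of(camera, thing): "mask" (420x560 bool, what is visible of it) and "bbox" ([left, top, width, height] in pixels, round what is visible of it).
The state is a dict: "time_s": time; "q": joint angles; "joint_velocities": joint speeds; "joint_efforts": joint torques, N m; "position": TCP position; "eef_rot": TCP orientation; "contact_force": force on the tool from outside, world axes, zero at the start; "torque": the same for the moment, N m; "width": finger opening in mm; "gripper_force": force on a finger pad.
Only numpy, scipy, OpenCV 4.12 (cv2) and the standard library are available. Lean on these libraries where they do the work, as an engineer would, in place of code of your own. Each camera call takes 0.05 s, during which the arm holds its last target. There are 200 camera calls.

## Task

The mending is finished, so close up the sewing things: on the little wooden box near the front of the worktop, push both drawers fully shut, and swing the open lid of the blue tin down until it is fully closed, using only your fingertips. Do not pick up, tip or shove away the box or the tin, and leave the standing thread spools and the scissors where they are; the second wooden box, back by the wall among the bottles, is not part of the job.

Things in the scene. Friction and masses are not known exactly. Their poses are not given: they have to be found in the camera images.
- sewing_box: loose wooden drawer box, front right (a fixed look-alike at the wall is not meant), 250 mm wide (y), 68 high, 1.3 kg. Origin: centre of underside, 57 mm behind its front plane, 73 ahead of its back; front faces its own -x. Drawer 1 at +y, drawer 2 at -y: fronts 112 mm wide, 9 to 59 mm above the worktop, centred at y = +60 and -60 mm, flush with the box front when shut. Pushed too far, it slides.
- sewing_box_drawer_1 (a joint): how far drawer 1 (+y side) is pulled out, m: 0 shut, 0.085 fully out; slides along the box's x, light friction (about 0.4 N), no spring
- sewing_box_drawer_2 (a joint): the same for drawer 2 (-y side)
- knob_1 (a point): centre of the front end of drawer 1's round brass knob: 16 mm in diameter, standing 16 mm out of the drawer front, 34 mm above the worktop; axes as the box's (x points into the box, the way to push)
- knob_2 (a point): the same for drawer 2
- tin: blue rectangular sewing tin with a hinged lid, 81 (x) x 120 (y) x 36 mm (z, shut), about 0.45 kg, standing loose on the worktop to the robot's left. Origin: centre of the underside; the hinge runs along its y on the far (+x) side, z up.
- tin_lid (a joint): lid angle, rad: 0 shut, 1.57 standing straight up, 1.83 leaning back at its stop; shuts by turning towards the tin's -x (towards the robot) and down. Slight friction, no spring: it may drop by itself or need pushing all the way down
- tin_hinge (a point): middle of the lid's hinge line, in the tin's frame 38 mm behind its origin (+x) and 31 mm up; axes as the tin's. The lid is 76 mm long from here to its lip, 118 mm wide, and its outer (top) face lies 5 mm outside the hinge line
- lid_lip (a point): middle of the free edge of the lid's outer face, the edge away from the hinge; 36 mm above the worktop when shut
- spool_a: thread spool, 28x41x42 mm, standing between the tin and the box, nearer the tin; origin at the centre of its underside; leave it alone
- spool_b: thread spool, 28x41x42 mm, standing a little further right than the first; origin at the centre of its underside; leave it alone
- scissors: pair of scissors, 87x199x9 mm, lying flat on the front of the worktop between tin and box; origin at the centre of its underside; leave it alone

How it is judged:
By the outcome, as a careful person would: the job done as asked, in the order asked, and still so for the second after the job is handed in, with the robot touching nothing.
It also fails if it takes over 59 s, if anything falls off the work surface, if the arm or the gripper's body presses on something with over 40 N, if the wrist force passes 120 N, or if a joint passes its speed limit or range.

## Working session

There is one attempt and no reset: what is moved stays moved. The work goes in short steps, Python scripts to look and compute and a tool call to move; the robot and the scene stay as the last step left them, time stands still between calls to the robot, and variables do not carry over. Pictures are saved under pics/ and viewed, at most 10 in all, crops included, and the job is handed in when it is done.

Besides the shell and the picture viewer there is one more tool, called after "Emit:" by a JSON object that holds its "api" and its "payload". move_arm: Moves the arm, as the interface text tells. Its arguments: {"type":"object","properties":{"plan":{"type":"array"},"force":{"type":"number"}},"required":["plan"]}

```bash
mkdir -p pics && ls && cat > h.py <<'E'
import numpy as np, cv2
from rig import ctrl
def ray(cam,u,v,cal=None):
    c=cal or ctrl.calibration(cam); V=np.array(c["view"]); R=V[:3,:3]; t=V[:3,3]
    d=np.array([(u-c["cx"])/c["fx"],(v-c["cy"])/c["fy"],1.])
    return -R.T@t, R.T@d
def at_z(cam,u,v,z):
    o,d=ray(cam,u,v); return o+d*(z-o[2])/d[2]
def tri(a,b):
    A=np.zeros((3,3));B=np.zeros(3)
    for o,d in (a,b):
        d=d/np.linalg.norm(d);P=np.eye(3)-np.outer(d,d);A+=P;B+=P@o
    return np.linalg.solve(A,B)
def proj(cam,p):
    c=ctrl.calibration(cam);V=np.array(c["view"]);q=V[:3,:3]@np.array(p)+V[:3,3]
    return c["fx"]*q[0]/q[2]+c["cx"],c["fy"]*q[1]/q[2]+c["cy"]
E
python3 - <<'E'
from h import *
ims={n:ctrl.capture(n) for n in("scene","top")}
for n in ims:
    cv2.imwrite(f"pics/{n}0.png",cv2.resize(ims[n][:,:,::-1],(800,600),interpolation=cv2.INTER_CUBIC))
    for t in("sewing_box","tin","knob_1","sewing_box_drawer_1","tin_lid","spool_a","scissors"):
        for r in ctrl.regions_of(n,t)[:3]:
            m=r["mask"]; ys,xs=np.nonzero(m)
            print(n,t,round(r["confidence"],2),r["bbox"],cv2.minAreaRect(np.c_[xs,ys].astype(np.float32)), at_z(n,xs.mean(),ys.mean(),30).round())
print(ctrl.sense()["position"],ctrl.sense()["eef_rot"])
E
```

```text
pics
scene sewing_box 0.6 [329.2, 238.5, 135.9, 115.3] ((399.2129211425781, 294.2900085449219), (139.09072875976562, 109.08596801757812), 3.521453380584717) [ 613. -343.   30.]
scene tin 0.69 [185.9, 155.6, 30.9, 53.4] ((201.0, 180.5), (49.0, 30.0), 90.0) [414. 314.  30.]
scene knob_1 0.66 [339.6, 242.6, 40.0, 41.5] ((360.26995849609375, 263.6099853515625), (39.45655822753906, 33.65828323364258), 8.130102157592773) [ 609. -221.   30.]
scene knob_1 0.59 [325.6, 277.6, 59.9, 62.3] ((357.0133972167969, 307.6948547363281), (56.67073440551758, 60.009971618652344), 5.52754020690918) [ 526. -339.   30.]
scene sewing_box_drawer_1 0.59 [339.9, 243.7, 37.7, 37.7] ((359.2794189453125, 262.3676452636719), (37.8880729675293, 35.05030059814453), 4.39870548248291) [ 610. -219.   30.]
scene tin_lid 0.6 [209.4, 157.6, 7.0, 36.8] ((212.5, 175.0), (36.0, 7.0), 90.0) [475. 412.  30.]
scene spool_a 0.66 [215.6, 230.8, 11.6, 14.4] ((220.5, 237.0), (16.0, 9.0), 90.0) [376.  11.  30.]
scene spool_a 0.53 [216.5, 215.3, 19.7, 20.7] ((227.0, 224.0), (18.0, 10.0), 90.0) [412.  70.  30.]
scene scissors 0.91 [219
[... 1621 characters left out ...]
8.   30.]
top spool_a 0.61 [241.2, 251.5, 10.4, 11.4] ((243.8000030517578, 255.09999084472656), (11.627553939819336, 9.391485214233398), 63.43495178222656) [413.  84.  30.]
top spool_a 0.56 [263.6, 265.8, 10.9, 11.1] ((268.5, 269.5), (9.0, 9.0), 90.0) [378.  26.  30.]
top scissors 0.63 [275.1, 243.0, 72.8, 37.6] ((308.9759216308594, 263.97833251953125), (68.13753509521484, 34.0777587890625), 8.27589225769043) [402. -51.  30.]
top scissors 0.45 [236.2, 248.9, 12.3, 11.1] ((243.7000274658203, 254.9000244140625), (12.074766159057617, 11.180338859558105), 63.43495178222656) [413.  85.  30.]
[147.82880372 607.30682107 187.30343273] [ 1.19108651e-01  9.92881224e-01  6.72576034e-05 -8.44466721e-06]
```

View pics/top0.png

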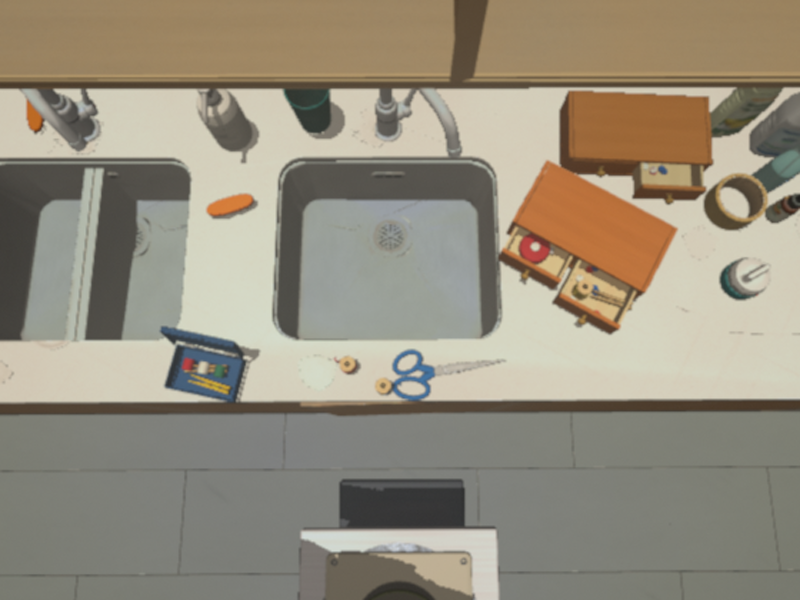

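View pics/scene0.png

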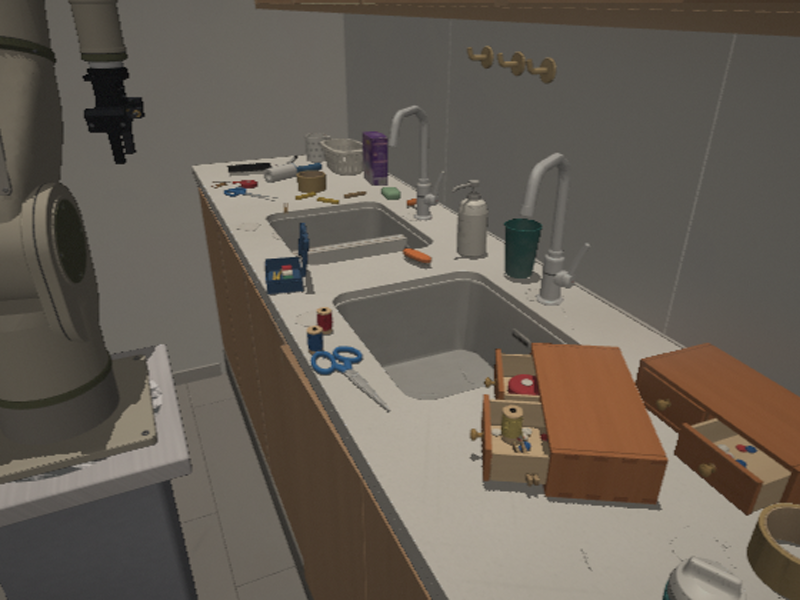

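The top picture shows the loose box at about (590,230) with drawer knobs near (527,278) and (583,321). The tin is at (205,365), with its lid leaning back. The scissors and spools lie between them at (340–500,350–400). In the scene picture, a spool stands in drawer 2 at (512,425). A close crop and a fit come next.

```bash
python3 - <<'E'
from h import *
a=ctrl.capture("top")[:,:,::-1]; b=ctrl.capture("scene")[:,:,::-1]
A=cv2.resize(a[105:240,340:480],(560,540),interpolation=cv2.INTER_CUBIC)
B=cv2.resize(a[215:290,100:180],(240,225),interpolation=cv2.INTER_CUBIC)
B2=cv2.resize(b[145:215,175:235],(240,280),interpolation=cv2.INTER_CUBIC)
out=np.zeros((540,800,3),np.uint8);out[:,:560]=A;out[:225,560:]=B;out[240:520,560:]=B2
cv2.imwrite("pics/c1.png",out)
s=1/1.4286
for n,u,v,z in(("tl",547,164,68),("tr",676,230,68),("br",637,290,68),("bl",511,225,68),("k1",527,277,34),("k2",583,321,34),("wall edge l",161,332,95),("r",243,352,95),("tinfl",167,389,31),("tinfr",239,402,31)):
    print(n,at_z("top",u*s,v*s,z).round())
E
```

```text
tl [ 752. -257.   68.]
tr [ 632. -468.   68.]
br [ 529. -393.   68.]
bl [ 642. -190.   68.]
k1 [ 560. -220.   34.]
k2 [ 483. -310.   34.]
wall edge l [458. 373.  95.]
r [425. 243.  95.]
tinfl [373. 381.  31.]
tinfr [352. 262.  31.]
```

View pics/c1.png

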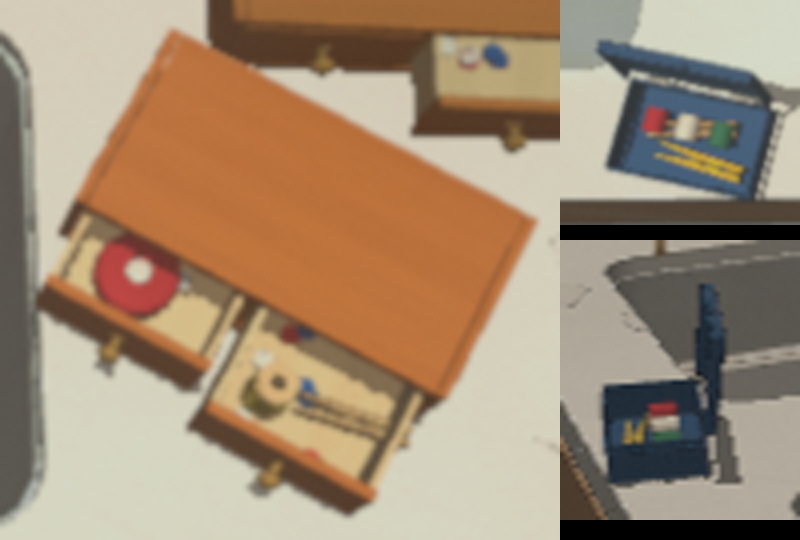

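The crop shows the box top corners at (172,30), (537,220), (437,395) and (80,205), and the knob ends at (108,360) and (268,485). The tin lid leans back on the sink side. I'll fit the box pose and drawer openings from these points.

```bash
python3 - <<'E'
from h import *
from scipy.optimize import least_squares
obs=[((73,125,68),0,172,30),((73,-125,68),0,537,220),((-57,-125,68),0,437,395),((-57,125,68),0,80,205),
((-73,60,34),1,108,362),((-73,-60,34),2,267,486),((-57,116,59),1,40,290),((-57,-116,59),2,355,508),((-57,-4,59),2,205,415)]
c=ctrl.calibration("top")
def f(p):
    x,y,a,d1,d2=p; R=np.array([[np.cos(a),-np.sin(a)],[np.sin(a),np.cos(a)]]);r=[]
    for P,k,u,v in obs:
        q=np.array(P,float); q[0]-=(0,d1,d2)[k]; w=R@q[:2]+[x,y]
        r+=list(np.array(proj("top",[*w,q[2]]))-[340+u/4,105+v/4])
    return r
s=least_squares(f,[635,-319,-.51,50,65],loss="soft_l1")
print(s.x.round(2),np.degrees(s.x[2]).round(1),np.array(f(s.x)).round(1).reshape(-1,2).tolist())
x,y,a,d1,d2=s.x;ex=np.array([np.cos(a),np.sin(a)]);ey=np.array([-ex[1],ex[0]]);print(ex.round(3))
for k,d in((1,d1),(-1,d2)): print("knob",np.array([x,y])-ex*(73+d)+ey*60*k,"shut",np.array([x,y])-ex*73+ey*60*k)
# tin: open box corners
def g(u,v,z): return at_z("top",100+(u-560)/3,215+v/3,z).round()
print("tin rim fl,fr,bl,br",g(607,168,31),g(757,197,31),g(630,82,31),g(778,103,31),"lip",g(598,42,106),g(757,75,106))
E
```

```text
[ 6.3403e+02 -3.2731e+02 -5.2000e-01  5.3010e+01  7.4570e+01] -29.9 [[-0.7, -0.4], [0.6, -0.0], [2.9, 1.9], [-2.1, -0.7], [-0.9, 0.5], [-0.5, 1.1], [0.4, -0.8], [5.0, -0.3], [-0.3, -0.3]]
[ 0.867 -0.499]
knob [ 554.78597362 -212.42758379] shut [ 600.71739049 -238.88291635]
knob [ 476.20496134 -305.64851367] shut [ 540.82470385 -342.86784837]
tin rim fl,fr,bl,br [376. 384.  31.] [353. 266.  31.] [444. 371.  31.] [427. 253.  31.] lip [463. 370. 106.] [438. 250. 106.]
```

Emit:
{"api": "move_arm", "payload": {"plan": [[[0,40,-40,20,-7],[0,80,-80,20,-14],[0,120,-115,20,-15],[0,155,-150,20,-15],[0,180,-185,20,-15],[0,200,-220,20,-15],[0,220,-260,20,-15],[0,235,-300,20,-15],[0,245,-340,20,-15],[0,250,-380,20,-15]]]}}

```text
time_s: 1.73
position: [385.5, 274.5, 207.3]
eef_rot: [0.248, 0.969, 0.0, 0.0]
contact_force: [0.3, 0.0, 0.5]
width: 28.4
gripper_force: 0.0
```

Emit:
{"api": "move_arm", "payload": {"plan": [[[0,10,-40,0,0],[0,20,-80,0,0],[0,30,-120,0,0],[0,40,-160,0,0],[0,50,-200,-20,0],[0,60,-240,-40,0],[0,70,-280,-60,-1],[0,80,-320,-60,-1],[0,90,-360,-60,-1],[0,100,-400,-60,-1]]]}}

```text
time_s: 2.57
position: [481.9, -115.6, 147.3]
eef_rot: [0.256, 0.967, 0.0, 0.0]
contact_force: [1.2, 0.1, -0.4]
width: 0.6
gripper_force: 0.0
```

```bash
python3 - <<'E'
from h import *
s=ctrl.sense();print(s["position"].round(1) if hasattr(s["position"],"round") else s["position"],s["width"])
im=ctrl.capture("wrist");cal=ctrl.calibration("wrist")
np.savez("w1.npz",view=cal["view"]);print({k:cal[k] for k in("fx","fy","cx","cy")})
out=cv2.resize(im[:,:,::-1],(800,600),interpolation=cv2.INTER_CUBIC);cv2.imwrite("pics/w1.png",out)
for r in ctrl.regions_of("wrist","knob_1")[:3]:print(r["confidence"],r["bbox"])
E
```

```text
[ 481.9 -115.6  147.3] 0.562764437036201
{'fx': 325.19226210127806, 'fy': 325.19226210127806, 'cx': 277.4137948103698, 'cy': 211.32849751969}
0.96 [88.5, 289.9, 62.6, 29.6]
```

View pics/w1.png

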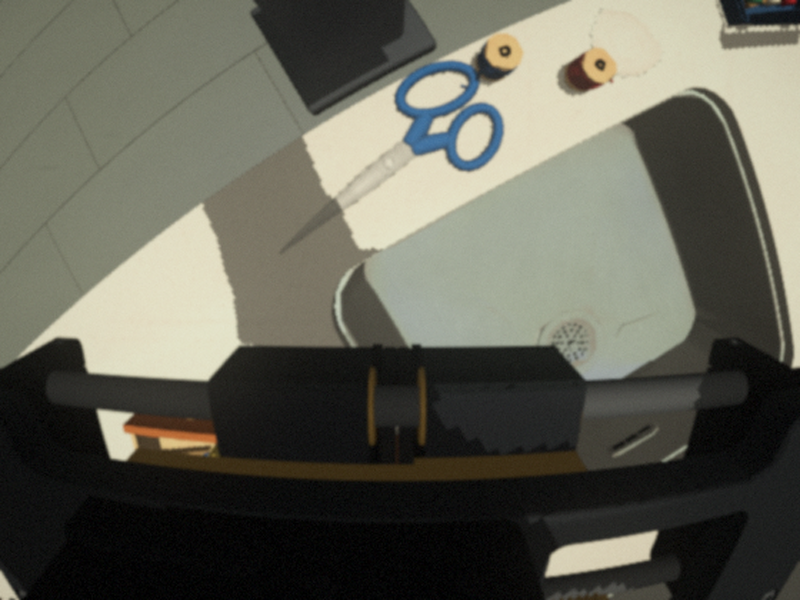

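The wrist camera looks back towards the sink, with the scissors and spools clear at the top. The knobs are hidden behind the gripper, so I'll use force and the top camera instead.

Emit:
{"api": "move_arm", "payload": {"plan": [[[0,0,-5,-30,0],[0,5,-10,-60,0],[0,5,-10,-90,0],[0,5,-10,-120,0],[0,5,-10,-125,0],[0,5,-10,-125,0],[0,5,-10,-125,0]]]}}

```text
time_s: 3.25
position: [487.7, -123.7, 23.5]
eef_rot: [0.256, 0.967, 0.0, 0.0]
contact_force: [0.3, -0.3, 0.2]
width: 0.5
gripper_force: 0.0
```

```bash
python3 - <<'E'
from h import *
s=ctrl.sense();print(s["position"],s["contact_force"])
im=ctrl.capture("top")[:,:,::-1]
cv2.imwrite("pics/c2.png",cv2.resize(im[105:240,340:480],(560,540),interpolation=cv2.INTER_CUBIC))
E
```

```text
[ 487.67890284 -123.7375559    23.51586073] [ 0.2624133  -0.33862645  0.24577405]
```

View pics/c2.png

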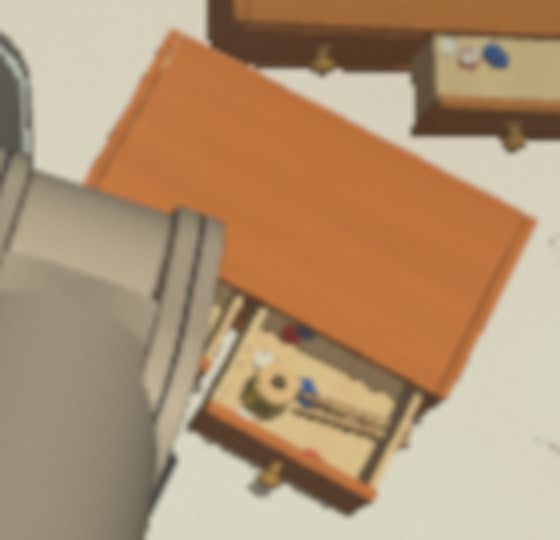

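Emit:
{"api": "move_arm", "payload": {"plan": [[[0,-10,-18,-3,0],[0,-21,-37,-3,0],[0,5,-52,-3,0],[0,31,-67,-3,0],[0,40,-72,-3,0],[0,48,-77,-3,0],[0,57,-82,-3,0],[0,66,-87,-3,0],[0,74,-92,-3,0],[0,83,-97,-3,0]]]}}

```text
time_s: 4.13
position: [570.8, -220.5, 20.8]
eef_rot: [0.256, 0.967, 0.0, 0.001]
contact_force: [-0.4, 0.3, 0.1]
width: 0.5
gripper_force: 0.3
```

```bash
python3 - <<'E'
from h import *
s=ctrl.sense();print(s["position"],s["contact_force"])
im=ctrl.capture("scene")[:,:,::-1]
cv2.imwrite("pics/s2.png",cv2.resize(im[210:360,300:480],(720,600),interpolation=cv2.INTER_CUBIC))
E
```

```text
[ 570.82093069 -220.53202337   20.7840979 ] [-0.40673713  0.27304216  0.12373388]
```

View pics/s2.png

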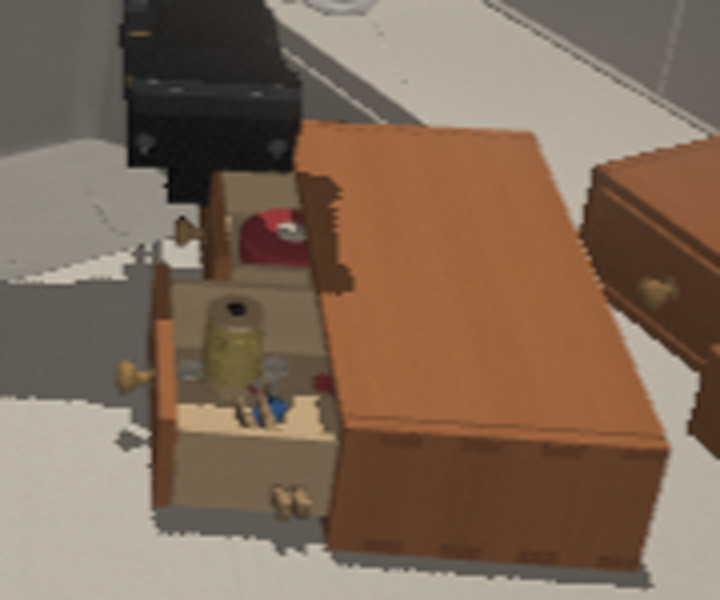

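The scene crop shows knob 1 at (185,232) and knob 2 at (130,376), with the fingers at about (190,185), beyond knob 1. I'll check these by projection.

```bash
python3 - <<'E'
from h import *
p=ctrl.sense()["position"]; P=lambda q:tuple(np.round([(proj("scene",q)[0]-300)*4,(proj("scene",q)[1]-210)*4]))
print("tcp crop",P(p),"70 up",P([*p[:2],p[2]+70]))
print("k1 z34",at_z("scene",300+183/4,210+232/4,34),"k2",at_z("scene",300+124/4,210+376/4,34))
print("k2 tri",tri(ray("scene",300+124/4,210+376/4),ray("top",340+267/4,105+486/4)))
print("top corners scene",[at_z("scene",300+u/4,210+v/4,68).round() for u,v in((345,430),(668,448),(533,132),(300,122))])
ex=np.array([.867,-.499]);o=np.array([634,-327.3])
print("pred k1 if 53,40,30,20:",[P([*(o-ex*(73+d)+60*np.array([.499,.867])),34]) for d in(53,40,30,20)])
E
```

```text
tcp crop (np.float64(181.0), np.float64(250.0)) 70 up (np.float64(191.0), np.float64(135.0))
k1 z34 [ 571.02621079 -223.65918433   34.        ] k2 [ 484.17471764 -310.20253456   34.        ]
k2 tri [ 481.95419563 -308.54552147   32.62921658]
top corners scene [array([ 525., -412.,   68.]), array([ 636., -474.,   68.]), array([ 761., -263.,   68.]), array([ 655., -203.,   68.])]
pred k1 if 53,40,30,20: [(np.float64(144.0), np.float64(228.0)), (np.float64(170.0), np.float64(230.0)), (np.float64(189.0), np.float64(231.0)), (np.float64(209.0), np.float64(232.0))]
```

```bash
python3 - <<'E'
from h import *
im=ctrl.capture("scene").astype(int)
print("cols 336..358 max-channel")
for r in range(246,284,1): print(r," ".join("%3d"%im[r,c].max() for c in range(334,362)))
E
```

```text
cols 336..358 max-channel
246  25  34  46  48  42  29  21  21  22  21  22  20  23  19  22  21  22  22  21  23  20  22  20  24  24  22  23  22
247  19  21  23  23  19  21  22  17  20  22  23  24  22  23  20  22  22  22  21  23  20  22  20  23  24  23  20  23
248  21  19  30  33  19  21  21  21  19  21  22  23  22  21  17  20  21  21  21  22  24  21  23  22  22  24  20  23
249  17  21  18  20  19  20  18  22  21  18  21  21  21  20  20  19  22  21  20  22  20  19  18  21  22  18  20  20
250  21  19  18  21  19  17  19  24  20  21  18  21  21  21  19  22  22  21  20  22  17  17  23  22  20  19  20  22
251  41  42  42  41  40  33  28  29  27  20  24  19  22  20  21  22  22  22  22  23  21  20  23  21  25  23  22  23
252 147 146 146 147 140 110  81  83  66  21  19  20  22  23  18  21  16  21  20  20  28  38  38  45  50  46  36  36
253 146 146 146 146 147 139 117  78  17  18  16  19  21  19  21  21  21  19  20  36  64  81  90 107 117 117 117 117
254 146 146 147 146 147 147 148 117  16  19  20  18  18  24  18  20  17  19  20  45  71  81  85 103 118 117 118 117
255 146 146 146 147 147 146 14
[... 2633 characters left out ...]
 110
278  96  95  96  92  86  82  80  80  86  95  96  95  94  94  95  95  94  92  76  59  66  83  98  98  94  95 108 115
279  96  96  96  92  84  82  83  81  86  94  97  98  95  96  97  96  96  93  78  61  68  85  98  99  94 100 114 116
280  97  96  96  89  81  81  82  81  84  91  97  99  98  98  98  98 100  98  98  95  94  98  98  98  96  99 107 108
281  96  95  96  89  80  82  82  81  90 110 119 120 121 118 114 114 114 111 107 108 107 105 104 103 103 102  99  99
282  95  95  95  86  75  80  82  80  95 115 120 120 121 119 120 120 119 120 121 120 120 119 121 119 120 120 120 120
283  94  95  95  86  74  79  83  82  95 114 119 119 120 119 120 119 120 121 120 119 119 119 115 106 110 113 115 118
```

```bash
python3 - <<'E'
from h import *
print("start tcp proj",np.array(proj("scene",[147.8,607.3,187.3]))*1.4286)
im=cv2.imread("pics/scene0.png");g=im.max(2)[140:175,105:135];print("dark rows",[ (140+i,105+np.nonzero(g[i]<40)[0].min(),105+np.nonzero(g[i]<40)[0].max()) for i in range(35) if (g[i]<40).any()][-4:])
for z in(21,35,50): print(z,at_z("scene",347,260.5,z))
s=ctrl.sense();print(s["q"],s["position"])
E
```

```text
start tcp proj [127.48751357 172.85837572]
dark rows [(160, np.int64(115), np.int64(125)), (161, np.int64(116), np.int64(125)), (162, np.int64(116), np.int64(124)), (163, np.int64(116), np.int64(123))]
21 [ 600.29158303 -184.67933448   21.        ]
35 [ 587.73664207 -202.25035497   35.        ]
50 [ 574.28491962 -221.07644835   50.        ]
[-0.22974431  0.52292837  0.67826202  1.70679117 -0.3716072   1.04195629
  1.62621194] [ 571.40746561 -221.06522377   20.68121902]
```

The visible fingertips are about 25–30 mm higher than the reported TCP. They are pressing the drawer front just above knob 1, and the drawer is already moving. I'll keep pushing at this height and watch the force.

Emit:
{"api": "move_arm", "payload": {"plan": [[[0,3,-2,0,0],[0,6,-3,0,0],[0,8,-5,0,0],[0,11,-6,0,0],[0,13,-8,0,0],[0,16,-9,0,0],[0,18,-10,0,0],[0,18,-10,0,0]]]}}

```text
time_s: 4.9
position: [588.4, -230.9, 19.3]
eef_rot: [0.256, 0.967, -0.0, 0.0]
contact_force: [0.6, 0.1, 0.1]
width: 0.5
gripper_force: 0.0
```

```bash
cat > chk.py <<'E'
from h import *
import sys
im=ctrl.capture("scene")
for t in ("knob_1","sewing_box"):
    for r in ctrl.regions_of("scene",t)[:2]: print(t,r["confidence"].__round__(2),r["bbox"])
b=im.astype(int)
# brass knob pixels: strong yellow
hsv=cv2.cvtColor(im,cv2.COLOR_RGB2HSV);sub=hsv[255:320,320:375]
m=((sub[...,0]>17)&(sub[...,0]<30)&(sub[...,1]>110)&(sub[...,2]>60)).astype(np.uint8)
n,l,st,c=cv2.connectedComponentsWithStats(m)
print("brass",[(s[:5]+[320,255,0,0,0]).tolist() for s in st[1:] if s[4]>8])
print("finger tip rows",[(r,np.nonzero(b[r,330:400].max(1)<28)[0][[0,-1]]+330) for r in range(252,275) if (b[r,330:400].max(1)<28).sum()>3][-3:])
print(ctrl.sense()["position"].round(1),np.round(ctrl.sense()["contact_force"],2))
E
python3 chk.py
```

```text
knob_1 0.93 [353.3, 255.9, 23.9, 26.0]
knob_1 0.88 [327.4, 273.8, 58.2, 66.3]
sewing_box 0.96 [327.7, 242.0, 140.6, 113.1]
brass [[354, 265, 7, 6, 21], [351, 290, 14, 17, 180], [330, 301, 7, 6, 28]]
finger tip rows [(259, array([352, 361])), (260, array([352, 361])), (261, array([353, 361]))]
[ 588.  -230.6   19.2] [-0.29 -0.14 -1.22]
```

Emit:
{"api": "move_arm", "payload": {"plan": [[[0,2,-1,0,0],[0,4,-2,0,0],[0,5,-3,0,0],[0,7,-4,0,0],[0,9,-5,0,0],[0,9,-5,0,0]]]}}

```text
time_s: 5.55
position: [597.4, -235.9, 19.3]
eef_rot: [0.256, 0.967, -0.0, 0.0]
contact_force: [0.4, -0.3, -0.1]
width: 0.5
gripper_force: 0.0
```

```bash
python3 chk.py && python3 - <<'E'
from h import *
im=ctrl.capture("scene")[:,:,::-1]
cv2.imwrite("pics/s3.png",cv2.resize(im[235:325,320:440],(800,600),interpolation=cv2.INTER_CUBIC))
E
```

```text
knob_1 0.86 [361.0, 254.7, 15.8, 26.0]
knob_1 0.76 [327.0, 278.6, 60.5, 61.8]
sewing_box 0.93 [331.3, 241.3, 136.6, 112.0]
brass [[359, 266, 7, 5, 21], [351, 290, 14, 17, 179], [330, 300, 7, 8, 31]]
finger tip rows [(260, array([357, 366])), (261, array([357, 366])), (262, array([359, 363]))]
[ 597.1 -235.7   19.3] [-1.1   0.11  0.42]
```

View pics/s3.png

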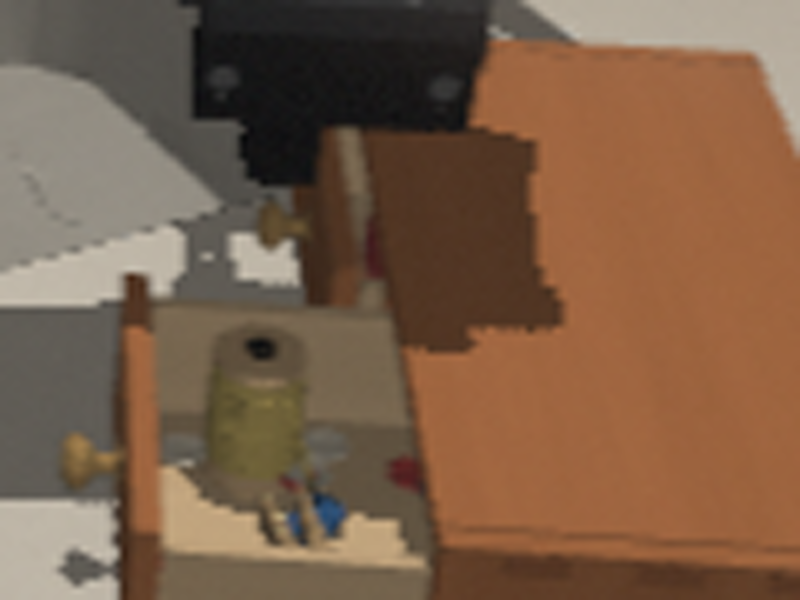

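The crop shows drawer 1 nearly in, with a gap of about 8 mm at (350,200). Drawer 2 is still out.

Emit:
{"api": "move_arm", "payload": {"plan": [[[0,1,-1,0,0],[0,3,-2,0,0],[0,4,-2,0,0],[0,5,-3,0,0],[0,5,-3,0,0],[0,5,-3,0,0]]]}}

```text
time_s: 6.25
position: [602.1, -238.8, 19.3]
eef_rot: [0.256, 0.967, -0.0, 0.0]
contact_force: [0.0, 0.6, 0.6]
width: 0.8
gripper_force: 0.0
```

```bash
python3 chk.py
```

```text
knob_1 0.74 [364.4, 255.7, 11.6, 23.8]
knob_1 0.73 [328.7, 277.7, 55.6, 60.5]
sewing_box 0.88 [329.1, 239.5, 138.9, 111.3]
brass [[362, 266, 7, 6, 20], [351, 290, 14, 17, 182], [330, 300, 7, 8, 27]]
finger tip rows [(260, array([360, 369])), (261, array([360, 369])), (262, array([360, 369]))]
[ 602.  -238.7   19.3] [ 0.89  0.21 -0.02]
```

Emit:
{"api": "move_arm", "payload": {"plan": [[[0,1,-0.5,0,0],[0,2,-1,0,0],[0,2,-1,0,0],[0,2,-1,0,0]]]}}

```text
time_s: 6.73
position: [604.1, -239.7, 19.3]
eef_rot: [0.256, 0.967, 0.0, 0.0]
contact_force: [-0.3, 0.1, -0.1]
width: 0.4
gripper_force: 0.0
```

```bash
python3 chk.py
```

```text
knob_1 0.74 [364.6, 261.2, 12.6, 21.0]
knob_1 0.63 [325.9, 275.4, 59.5, 62.4]
sewing_box 0.68 [331.8, 241.2, 136.2, 114.1]
sewing_box 0.42 [211.9, 157.8, 1.8, 36.9]
brass [[363, 266, 6, 6, 20], [351, 290, 14, 17, 182], [330, 300, 7, 8, 28]]
finger tip rows [(260, array([361, 370])), (261, array([361, 370])), (262, array([362, 370]))]
[ 604.1 -239.7   19.3] [ 0.23 -0.18  0.18]
```

Emit:
{"api": "move_arm", "payload": {"plan": [[[0,1,-0.5,0,0],[0,2,-1,0,0],[0,2.5,-1.5,0,0],[0,2.5,-1.5,0,0]]]}}

```text
time_s: 7.22
position: [606.7, -241.2, 19.3]
eef_rot: [0.256, 0.967, 0.0, 0.0]
contact_force: [-0.2, -0.6, -0.5]
width: 0.6
gripper_force: 0.0
```

Emit:
{"api": "move_arm", "payload": {"plan": [[[0,1,-0.5,0,0],[0,2,-1,0,0],[0,2,-1,0,0]]]}}

```text
time_s: 7.47
position: [608.6, -242.3, 19.3]
eef_rot: [0.256, 0.967, -0.0, -0.0]
contact_force: [0.2, 0.1, -0.2]
width: 0.5
gripper_force: 0.0
```

```bash
python3 chk.py && python3 - <<'E'
from h import *
im=ctrl.capture("scene")[:,:,::-1]
np.save("s4.npy",im)
b=im.astype(int)
for r in(262,266,270,274,278): print(r,[tuple(b[r,c,::-1]) for c in range(362,378)])
E
```

```text
knob_1 0.63 [326.6, 277.2, 61.0, 63.6]
knob_1 0.44 [366.0, 264.5, 10.6, 17.9]
sewing_box 0.8 [331.4, 239.9, 136.0, 114.5]
brass [[365, 266, 7, 5, 22], [351, 290, 14, 17, 179], [330, 300, 7, 8, 33]]
finger tip rows [(260, array([363, 373])), (261, array([363, 372])), (262, array([363, 373]))]
[ 608.6 -242.2   19.3] [-0.24  0.02 -0.53]
262 [(np.int64(67), np.int64(65), np.int64(60)), (np.int64(22), np.int64(22), np.int64(22)), (np.int64(21), np.int64(21), np.int64(21)), (np.int64(36), np.int64(34), np.int64(34)), (np.int64(41), np.int64(41), np.int64(39)), (np.int64(36), np.int64(34), np.int64(35)), (np.int64(29), np.int64(29), np.int64(28)), (np.int64(26), np.int64(25), np.int64(22)), (np.int64(27), np.int64(21), np.int64(22)), (np.int64(25), np.int64(23), np.int64(22)), (np.int64(23), np.int64(21), np.int64(22)), (np.int64(31), np.int64(26), np.int64(25)), (np.int64(53), np.int64(37), np.int64(26)), (np.int64(71), np.int64(48), np.int64(32)), (np.int64(76), np.int64(49), np.int64(33)), (np.int64(80), np.int64(52), np.int64(34))]
266 [(np.int64(97), np.int64(93), np.int64(86)), (np.in
[... 2113 characters left out ...]
.int64(96), np.int64(92), np.int64(85)), (np.int64(94), np.int64(91), np.int64(84)), (np.int64(95), np.int64(92), np.int64(85)), (np.int64(95), np.int64(91), np.int64(84)), (np.int64(96), np.int64(92), np.int64(86)), (np.int64(95), np.int64(92), np.int64(85)), (np.int64(96), np.int64(92), np.int64(85)), (np.int64(95), np.int64(91), np.int64(84)), (np.int64(82), np.int64(76), np.int64(69)), (np.int64(56), np.int64(39), np.int64(27)), (np.int64(59), np.int64(39), np.int64(26)), (np.int64(61), np.int64(41), np.int64(29)), (np.int64(61), np.int64(40), np.int64(27)), (np.int64(62), np.int64(41), np.int64(28)), (np.int64(76), np.int64(51), np.int64(34)), (np.int64(84), np.int64(56), np.int64(38))]
```

Emit:
{"api": "move_arm", "payload": {"plan": [[[0,1,-0.5,0,0],[0,1.7,-1,0,0],[0,1.7,-1,0,0]]]}}

```text
time_s: 7.92
position: [608.9, -242.3, 19.1]
eef_rot: [0.256, 0.967, 0.001, -0.002]
contact_force: [-7.2, 4.3, 6.4]
width: 0.5
gripper_force: 4.4
```

Emit:
{"api": "move_arm", "payload": {"plan": [[[0,1,-0.5,0,0],[0,1.7,-1,0,0],[0,1.7,-1,0,0]]]}}

```text
time_s: 8.17
position: [610.1, -242.6, 19.0]
eef_rot: [0.256, 0.967, 0.001, -0.002]
contact_force: [-10.1, 7.0, 7.7]
width: 0.3
gripper_force: 6.0
```

```bash
python3 chk.py && python3 - <<'E'
from h import *
im=ctrl.capture("scene")[:,:,::-1]
o=np.vstack([cv2.resize(x[238:283,350:470],(800,300),interpolation=cv2.INTER_CUBIC) for x in(np.load("s4.npy"),im)])
cv2.imwrite("pics/s5.png",o)
E
```

```text
knob_1 0.57 [366.8, 264.6, 8.8, 17.8]
knob_1 0.57 [328.0, 277.1, 57.7, 63.8]
sewing_box 0.59 [330.7, 239.8, 135.8, 112.5]
brass [[366, 266, 7, 6, 18], [351, 290, 15, 17, 183], [330, 300, 8, 8, 34]]
finger tip rows [(260, array([364, 374])), (261, array([364, 373])), (262, array([364, 373]))]
[ 610.1 -242.6   19. ] [-10.33   6.8    7.37]
```

View pics/s5.png

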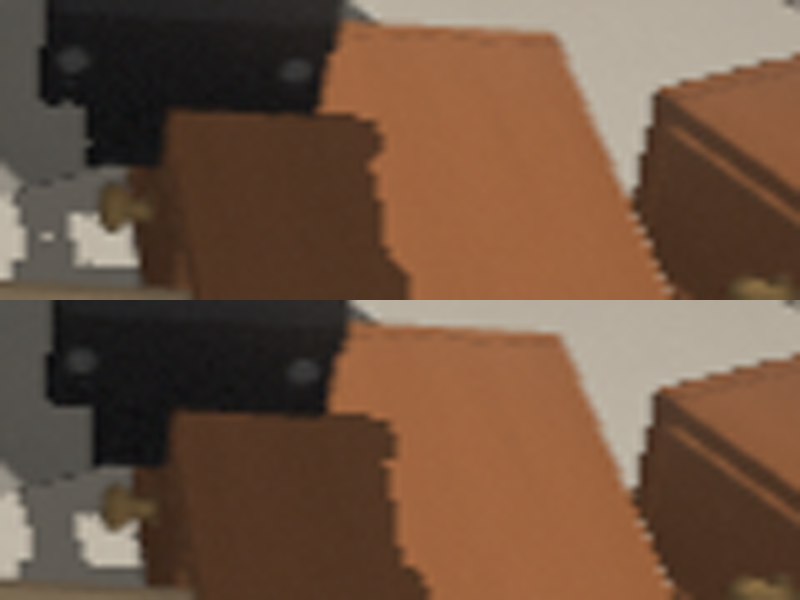

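Both halves (before and after) show the drawer 1 front flush with the box top edge at (170,110), and the force rose to 12 N. Drawer 1 is shut. Backing off and going to drawer 2.

Emit:
{"api": "move_arm", "payload": {"plan": [[[0,-9,5,0,0],[0,-35,20,0,0],[0,-61,35,0,0],[0,-97,56,0,0],[0,-97,56,0,0],[0,-115,25,0,0],[0,-133,-6,0,0],[0,-150,-36,0,0],[0,-157,-48,0,0],[0,-157,-48,0,0]]]}}

```text
time_s: 9.2
position: [452.5, -296.2, 19.8]
eef_rot: [0.259, 0.966, -0.001, 0.0]
contact_force: [0.0, -0.8, 0.2]
width: 0.2
gripper_force: 0.0
```

```bash
python3 chk.py
```

```text
knob_1 0.87 [327.1, 275.9, 60.1, 63.5]
knob_1 0.45 [367.0, 247.2, 11.0, 36.4]
sewing_box 0.69 [332.3, 237.9, 136.0, 113.0]
brass [[366, 266, 7, 6, 23], [351, 290, 15, 17, 184], [330, 301, 7, 6, 21]]
finger tip rows [(255, array([330, 337])), (256, array([330, 337])), (260, array([331, 337]))]
[ 455.6 -291.4   19.3] [-0.14  0.5  -1.36]
```

Emit:
{"api": "move_arm", "payload": {"plan": [[[0,13,-7.5,0,0],[0,24,-14,0,0],[0,32,-18.5,0,0],[0,39,-22.5,0,0],[0,46,-26.5,0,0],[0,53,-30.5,0,0],[0,60,-34.5,0,0],[0,67,-38.5,0,0],[0,74,-42.5,0,0],[0,74,-42.5,0,0]]]}}

```text
time_s: 10.18
position: [530.2, -335.5, 19.4]
eef_rot: [0.256, 0.967, -0.0, 0.0]
contact_force: [-0.2, -0.8, 1.1]
width: 0.2
gripper_force: 0.0
```

```bash
python3 chk.py; python3 - <<'E'
from h import *
im=ctrl.capture("scene")[:,:,::-1]
np.save("s6.npy",im)
cv2.imwrite("pics/s6.png",cv2.resize(im[235:355,310:470],(800,600),interpolation=cv2.INTER_CUBIC))
E
```

```text
knob_1 0.81 [356.1, 295.3, 48.2, 46.7]
knob_1 0.41 [210.1, 156.7, 4.4, 36.8]
sewing_box 0.96 [359.2, 240.5, 108.2, 114.0]
brass [[346, 264, 5, 6, 12], [360, 302, 6, 7, 21]]
finger tip rows [(269, array([374, 396])), (270, array([380, 396])), (271, array([385, 395]))]
[ 528.7 -334.9   19.3] [-0.38  0.13  0.96]
```

View pics/s6.png

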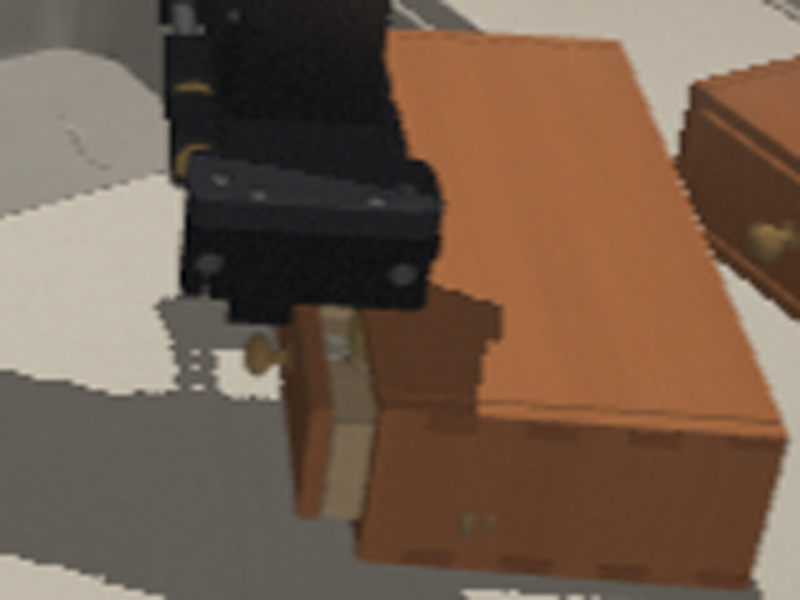

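The crop shows drawer 2 with about 20 mm left at (350,450), and the fingers centred above knob 2 at (265,352).

Emit:
{"api": "move_arm", "payload": {"plan": [[[0,4,-2,0,0],[0,8,-4.5,0,0],[0,11,-6.5,0,0],[0,14,-8,0,0],[0,15,-8.5,0,0],[0,15,-8.5,0,0]]]}}

```text
time_s: 10.88
position: [544.2, -343.4, 19.2]
eef_rot: [0.256, 0.967, -0.0, 0.0]
contact_force: [-0.1, -0.1, 0.1]
width: 0.6
gripper_force: 0.0
```

Emit:
{"api": "move_arm", "payload": {"plan": [[[0,1,-0.5,0,0],[0,1.7,-1,0,0],[0,1.7,-1,0,0]]]}}

```text
time_s: 11.13
position: [545.6, -344.2, 19.3]
eef_rot: [0.256, 0.967, 0.0, 0.0]
contact_force: [-0.4, 0.4, 0.6]
width: 0.3
gripper_force: 0.0
```

```bash
python3 chk.py
```

```text
sewing_box 0.72 [371.5, 239.7, 96.6, 116.3]
brass [[357, 265, 5, 6, 16], [369, 303, 6, 7, 24]]
finger tip rows [(268, array([389, 399])), (269, array([386, 399])), (271, array([395, 399]))]
[ 545.6 -344.1   19.3] [0.54 0.31 0.37]
```

Emit:
{"api": "move_arm", "payload": {"plan": [[[0,1,-0.5,0,0],[0,1.7,-1,0,0],[0,1.7,-1,0,0]]]}}

```text
time_s: 11.53
position: [547.5, -345.2, 19.3]
eef_rot: [0.256, 0.967, 0.0, 0.0]
contact_force: [-0.7, 0.4, -0.6]
width: 0.4
gripper_force: 0.0
```

Emit:
{"api": "move_arm", "payload": {"plan": [[[0,1,-0.5,0,0],[0,1.7,-1,0,0],[0,1.7,-1,0,0]]]}}

```text
time_s: 11.78
position: [548.7, -345.9, 19.2]
eef_rot: [0.256, 0.967, 0.0, -0.001]
contact_force: [-2.6, 1.9, 2.2]
width: 0.5
gripper_force: 1.7
```

Emit:
{"api": "move_arm", "payload": {"plan": [[[0,0.9,-0.5,0,0],[0,1.2,-0.7,0,0],[0,1.2,-0.7,0,0]]]}}

```text
time_s: 12.03
position: [548.8, -346.0, 19.0]
eef_rot: [0.256, 0.967, 0.001, -0.002]
contact_force: [-7.5, 6.0, 6.9]
width: 0.5
gripper_force: 4.8
```

Emit:
{"api": "move_arm", "payload": {"plan": [[[0,-9,5,0,0],[0,-35,20,0,0],[0,-61,35,30,0],[0,-97,65,60,0],[0,-110,100,90,0],[0,-115,140,110,0],[0,-120,180,130,0],[0,-125,220,130,0],[0,-130,260,130,0],[0,-130,300,130,0]]]}}

```text
time_s: 12.87
position: [421.1, -64.1, 150.3]
eef_rot: [0.256, 0.967, 0.001, 0.002]
contact_force: [1.4, 1.6, -1.0]
width: 0.3
gripper_force: 0.0
```

```bash
python3 - <<'E'
from h import *
print(ctrl.sense()["position"])
im=ctrl.capture("scene")[:,:,::-1];t=ctrl.capture("top")[:,:,::-1]
A=cv2.resize(im[235:355,310:470],(400,300),interpolation=cv2.INTER_CUBIC)
B=cv2.resize(t[105:240,340:480],(400,386),interpolation=cv2.INTER_CUBIC)
C=cv2.resize(t[215:290,100:180],(400,300)[:2],interpolation=cv2.INTER_CUBIC)
D=cv2.resize(im[145:215,175:235],(257,286),interpolation=cv2.INTER_CUBIC)
o=np.zeros((600,800,3),np.uint8);o[:300,:400]=A;o[:386,400:]=B;o[300:600,:400]=C
o[386:600,400:593]=cv2.resize(D,(193,214));cv2.imwrite("pics/m7.png",o)
E
```

```text
[421.12516763 -64.13852292 150.33707517]
```

View pics/m7.png

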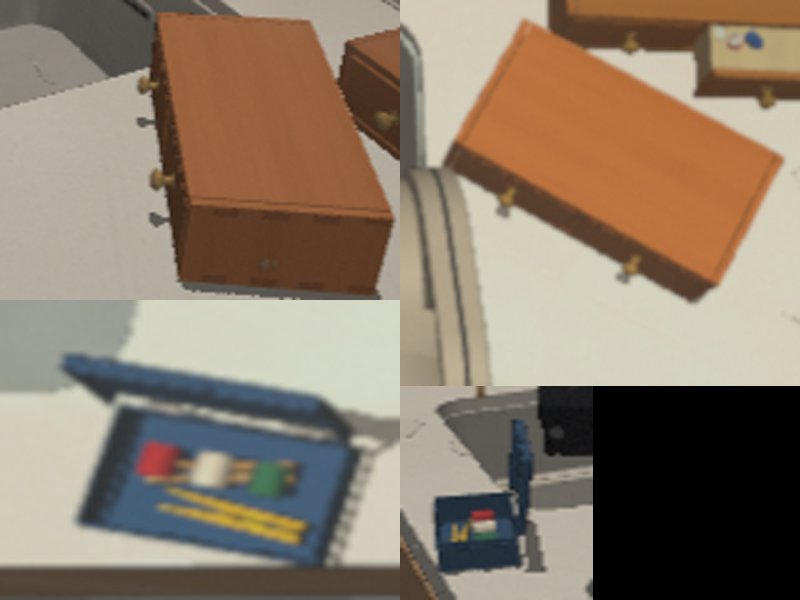

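Both drawers are flush in both views. The tin is unmoved with its lid up at (230,390) and there is clear space behind it. I'll refine the tin pose and check the fingertip offset against the body.

```bash
python3 - <<'E'
from h import *
from scipy.optimize import least_squares
def world(p,P): 
    x,y,a=p[:3];c,s=np.cos(a),np.sin(a);return [x+c*P[0]-s*P[1],y+s*P[0]+c*P[1],P[2]]
def lid(th,yy,L=76,o=5): return [38-L*np.cos(th)+o*np.sin(th),yy,31+L*np.sin(th)+o*np.cos(th)]
T=lambda u,v:(100+(u-560)/3,215+v/3)
rim=[((-40.5,60,31),T(607,168)),((-40.5,-60,31),T(757,197))]
def f(p):
    r=[]
    for P,o in rim: r+=list(np.array(proj("top",world(p,P)))-o)
    for yy,o in((59,T(600,42)),(-59,T(757,73))): r+=list(np.array(proj("top",world(p,lid(p[3],yy))))-o)
    q=[proj("scene",world(p,P)) for P in((-40.5,60,31),(-40.5,-60,31),(-40.5,-60,0),(40.5,-60,0))]
    L=[proj("scene",world(p,lid(p[3],yy))) for yy in(59,-59)]
    r+=[min(a[0] for a in q)-186.5,max(a[1] for a in q)-208,min(a[1] for a in L)-157]
    return r
s=least_squares(f,[404,317,-.19,1.7],loss="soft_l1");print(s.x.round(3),np.round(f(s.x),1))
p=s.x;print("hinge",np.round(world(p,(38,0,31)),1),"lip",np.round(world(p,lid(p[3],0)),1),"ex",np.cos(p[2]).round(3),np.sin(p[2]).round(3))
# body check from earlier pose: TCP (571,-221,21), tool y=ey of box
t=np.array([571.,-221,21]);ey=np.array([.499,.867,0]);ex=np.array([.867,-.499,0])
for h in(70,95):print("body near-bottom edge",h,[np.round(proj("scene",t-95*ey+k*37*ex+[0,0,h])) for k in(-1,1)])
print(ctrl.sense()["position"],ctrl.sense()["q"])
E
```

```text
[ 4.05213e+02  3.17253e+02 -1.95000e-01  1.62300e+00] [ 0.1 -0.4 -0.2 -0.3  0.8  0.3  0.  -0.1 -2.3 -1.2 -1.6]
hinge [442.5 309.9  31. ] lip [451.2 308.2 106.6] ex 0.981 -0.193
body near-bottom edge 70 [array([329., 270.]), array([371., 272.])]
body near-bottom edge 95 [array([330., 258.]), array([372., 260.])]
[421.37398003 -59.63913891 149.50837135] [-0.59417986 -0.14437164  0.58974817  2.03250218  0.08253599  1.22824262
  1.02418249]
```

Emit:
{"api": "move_arm", "payload": {"plan": [[[0,5,35,20,7],[0,15,75,25,14],[0,25,115,25,19],[0,35,155,25,19],[0,45,195,25,19],[0,55,235,25,19],[0,65,270,25,19],[0,75,300,25,19],[0,85,330,25,19],[0,89,350,25,19]]]}}

```text
time_s: 13.8
position: [510.8, 287.3, 173.4]
eef_rot: [0.092, 0.996, 0.0, 0.0]
contact_force: [-0.8, 0.1, 0.1]
width: 0.7
gripper_force: 0.0
```

The fit gives the hinge at (442.5, 310), yaw −11° and lid angle about 1.62 rad. The whole gripper sits about 28 mm higher than the reported TCP, which agrees with the fingers passing over the knobs. Next I'll lower it behind the lid and push towards the robot.

Emit:
{"api": "move_arm", "payload": {"plan": [[[0,0,6,-35,1],[0,0,6,-70,1],[0,0,6,-105,1],[0,0,6,-120,1],[0,-15,9,-120,1],[0,-25,11,-120,1],[0,-35,13,-120,1],[0,-40,14,-120,1],[0,-40,14,-120,1]]]}}

```text
time_s: 14.55
position: [469.4, 299.3, 54.8]
eef_rot: [0.084, 0.996, 0.001, 0.0]
contact_force: [-1.0, 0.6, 0.1]
width: 0.4
gripper_force: 0.0
```

```bash
cat > lid.py <<'E'
from h import *
im=ctrl.capture("scene").astype(int)
for t in("tin","tin_lid"):
    for r in ctrl.regions_of("scene",t)[:1]: print(t,round(r["confidence"],2),r["bbox"])
s=ctrl.sense();p=np.array(s["position"]);d=p[:2]-[442.5,309.9]
print(p.round(1),np.round(s["contact_force"],1),"s",(d@[.981,-.193]).round(1),"lat",(d@[.193,.981]).round(1),"tip proj z+28",np.round(proj("scene",p+[0,0,28])))
b=im[140:215,180:245]; blue=(b[...,2]>b[...,0]*1.25)&(b[...,2]>25); dark=(b.max(2)<28)&~blue
for r in range(0,72,2): print(140+r,"".join("B" if x else "#" if y else "." for x,y in zip(blue[r],dark[r])))
E
python3 lid.py
```

```text
tin 0.72 [185.5, 156.2, 27.2, 50.0]
tin_lid 0.77 [206.9, 156.0, 8.8, 36.3]
[470.8 298.3  54.5] [ 0.   0.2 -0.2] s 30.0 lat -5.9 tip proj z+28 [221. 170.]
140 ..........................######.##...............#..............
142 .............................#......#....#............###........
144 ..............................###########################........
146 ..............................###########################........
148 ..............................#######################............
150 ..............................#....######################........
152 ..............................###########################........
154 ..............................##..#.##########...................
156 ..............................BBB....#######.....................
158 ..............................BBBB...########....................
160 ..............................BBBB...########....................
162 ..............................BBBB...########....................
164 ..............................BBBBB..########....................
166 ..............................BB
[... 873 characters left out ...]

192 ......BBBBB..............BBBBBBBBB...............................
194 ......BBBB.......BB.B...BBBBBBB..................................
196 ......BBBBBBBBBBBBBBBBBBBBBBBBBB.................................
198 .......BBBBBBBBBBBBBBBBBBBBBBBBB.................................
200 .......BBBBBBBBBBBBBBBBBBBBBBBBB.................................
202 .......BBBBBBBBBBBBBBBBBBBBBBBBB.................................
204 ........BBBBBBBBBBBBBBB..........................................
206 .................................................................
208 .................................................................
210 .................................................................
```

Emit:
{"api": "move_arm", "payload": {"plan": [[[0,-6,1,0,0],[0,-11,2,0,0],[0,-16,3,0,0],[0,-21,4,0,0],[0,-26,5,0,0],[0,-31,6,0,0],[0,-36,7,0,0],[0,-41,8,0,0],[0,-41,8,0,0]]]}}

```text
time_s: 15.45
position: [427.7, 306.6, 53.7]
eef_rot: [0.084, 0.996, -0.0, -0.0]
contact_force: [-0.0, -0.3, -0.2]
width: 0.6
gripper_force: 0.0
```

```bash
python3 lid.py
```

```text
tin 0.8 [185.3, 156.7, 28.4, 51.0]
tin_lid 0.8 [195.7, 159.2, 18.4, 35.4]
[428.9 306.3  53.9] [ 0.8 -0.1 -0.2] s -12.6 lat -6.2 tip proj z+28 [206. 171.]
140 ...........####.#.#############....#.............................
142 ...........##.....................#.....#........................
144 ............#.............#.#...##.######........................
146 ..............###########################........................
148 .............############################........................
150 ..............##..###################............................
152 ..............#....#######################.......................
154 ..............##..####################...#.......................
156 .....................#########...................................
158 ..................B...########...................................
160 .................BBB..########...................................
162 .................BBBB..#######...................................
164 .................BBBBBB#######...................................
166 .................BBBBBB#######..
[... 873 characters left out ...]

192 ......BBBBB..............BBBBBBBB................................
194 ......BBBB.......BB.B.B.BBBBBBBB.................................
196 ......BBBBBBBBBBBBBBBBBBBBBBBBBB.................................
198 .......BBBBBBBBBBBBBBBBBBBBBBBBB.................................
200 .......BBBBBBBBBBBBBBBBBBBBBBBBB.................................
202 .......BBBBBBBBBBBBBBBBBBBBBBBBB.................................
204 ........BBBBBBBBBBBBBB...........................................
206 .................................................................
208 .................................................................
210 .................................................................
```

The lid follows the fingertips (now about 65°) and the tin stays put. Continuing over and down along the arc.

Emit:
{"api": "move_arm", "payload": {"plan": [[[0,-7,1,0,0],[0,-14,3,0,0],[0,-21,4,0,0],[0,-25,5,-6,0],[0,-29,6,-12,0],[0,-33,6,-18,0],[0,-36,7,-24,0],[0,-38,7,-30,0],[0,-38,7,-30,0]]]}}

```text
time_s: 16.35
position: [389.9, 312.6, 22.3]
eef_rot: [0.084, 0.996, -0.001, -0.001]
contact_force: [-0.6, -1.3, -0.6]
width: 0.5
gripper_force: 0.0
```

```bash
python3 lid.py
```

```text
tin 0.64 [184.5, 172.2, 26.1, 34.5]
[391.2 313.   23.8] [ 0.3 -0.1  0.8] s -50.9 lat -6.9 tip proj z+28 [194. 182.]
140 #####################............................................
142 #####################............................................
144 #####################............................................
146 .####################............................................
148 ..#####################..........................................
150 ###.#####################........................................
152 #####.############.#.##..........................................
154 #####...##..............#........................................
156 #.............#......#....#......................................
158 ...#########################.....................................
160 ############################.....................................
162 #######################....#.....................................
164 #....####################.##.....................................
166 .###########################.....................................
168 
[... 835 characters left out ...]

192 ......BBBBB......BBBBBBBBBBBBBBB.................................
194 ......BBBB.......BB.....BBBBBBB..................................
196 ......BBBBBBBBBBBBBBBBBBBBBBBBBB.................................
198 .......BBBBBBBBBBBBBBBBBBBBBBBBB.................................
200 .......BBBBBBBBBBBBBBBBBBBBBBBBB.................................
202 .......BBBBBBBBBBBBBBBBBBBBBBBBB.................................
204 ........BBBBBBBBBBBBBBB..........................................
206 .................................................................
208 .................................................................
210 .................................................................
```

Emit:
{"api": "move_arm", "payload": {"plan": [[[0,0,0,-3,0],[0,0,0,-6,0],[0,0,0,-9,0],[0,0,0,-11,0],[0,0,0,-11,0]]]}}

```text
time_s: 16.92
position: [390.9, 312.9, 12.3]
eef_rot: [0.084, 0.996, -0.0, -0.0]
contact_force: [-0.3, -0.9, 0.3]
width: 0.4
gripper_force: 0.0
```

Emit:
{"api": "move_arm", "payload": {"plan": [[[0,0,0,-1,0],[0,0,0,-2,0],[0,0,0,-2,0]]]}}

```text
time_s: 17.17
position: [391.0, 313.2, 10.7]
eef_rot: [0.084, 0.996, -0.0, -0.0]
contact_force: [0.3, -0.5, 0.5]
width: 0.5
gripper_force: 0.0
```

Emit:
{"api": "move_arm", "payload": {"plan": [[[0,0,0,-1,0],[0,0,0,-2,0],[0,0,0,-2,0]]]}}

```text
time_s: 17.42
position: [391.0, 313.2, 8.7]
eef_rot: [0.084, 0.996, -0.0, -0.0]
contact_force: [-0.6, -0.3, 0.5]
width: 0.5
gripper_force: 0.0
```

```bash
python3 lid.py
```

```text
tin 0.57 [182.0, 175.4, 31.2, 31.3]
tin_lid 0.9 [185.6, 176.9, 22.9, 22.3]
[391.1 313.2   8.9] [-0.3 -0.1 -1.2] s -51.1 lat -6.7 tip proj z+28 [194. 187.]
140 ..##################.............................................
142 ....##################...........................................
144 ######################...........................................
146 ######################...........................................
148 ######################...........................................
150 ..###################............................................
152 ...#####################.........................................
154 .#####################...........................................
156 .####.#############.###..........................................
158 ##...#.######.#####..............................................
160 .#...............................................................
162 ..............##############.....................................
164 ############################.....................................
166 .########################..#...
[... 874 characters left out ...]

192 ......BBBBBBBBBBBBBBBBBBBBBBBBB..................................
194 ......BBBBBBBBBBBBBBBBBBBBBBBBB..................................
196 .......BBBBBBBBBBBBBBBBBBBBBBBB..................................
198 .......BBBBBBBBBBBBBBBBBBBBBBBBB.................................
200 .......BBBBBBBBBBBBBBBBBBBBBBBBB.................................
202 .......BBBBBBBBBBBBBBBBBBBBBBBBB.................................
204 .......BBBBBBBBBBBBBBBB..........................................
206 .................................................................
208 .................................................................
210 .................................................................
```

Emit:
{"api": "move_arm", "payload": {"plan": [[[0,0,0,-1,0],[0,0,0,-2,0],[0,0,0,-2,0]]]}}

```text
time_s: 17.82
position: [391.0, 313.1, 6.7]
eef_rot: [0.084, 0.996, -0.0, -0.0]
contact_force: [0.4, -0.4, -0.1]
width: 0.3
gripper_force: 0.0
```

Emit:
{"api": "move_arm", "payload": {"plan": [[[0,0,0,-1,0],[0,0,0,-1.5,0],[0,0,0,-1.5,0]]]}}

```text
time_s: 18.07
position: [391.0, 313.1, 5.2]
eef_rot: [0.084, 0.996, -0.0, -0.0]
contact_force: [-0.2, 0.6, -0.0]
width: 0.4
gripper_force: 0.0
```

Emit:
{"api": "move_arm", "payload": {"plan": [[[0,0,0,-1,0],[0,0,0,-1.5,0],[0,0,0,-1.5,0]]]}}

```text
time_s: 18.32
position: [391.0, 313.2, 3.8]
eef_rot: [0.084, 0.996, -0.0, -0.0]
contact_force: [-0.3, 0.1, -0.3]
width: 0.2
gripper_force: 0.0
```

Emit:
{"api": "move_arm", "payload": {"plan": [[[0,0,0,-1,0],[0,0,0,-1.5,0],[0,0,0,-1.5,0]]]}}

```text
time_s: 18.57
position: [391.0, 313.1, 2.2]
eef_rot: [0.084, 0.996, -0.0, -0.0]
contact_force: [-0.5, -0.8, 0.3]
width: 0.4
gripper_force: 0.0
```

```bash
python3 lid.py | head -5; python3 lid.py | sed -n '18,38p'
```

```text
tin 0.8 [185.2, 176.0, 26.5, 31.5]
tin_lid 0.58 [183.4, 178.9, 25.2, 18.1]
[391.  313.2   2.3] [-0.2  0.5  0.6] s -51.1 lat -6.7 tip proj z+28 [195. 189.]
140 ...#################.............................................
142 ..##################.............................................
168 .########################..##....................................
170 .#...####################...#....................................
172 ......###################..##....................................
174 ..#..#############...............................................
176 ...........#######...............................................
178 ...........#######...BBBBBBBB....................................
180 .....BBBBBB#######...BBBBBBB.....................................
182 .....BBBBBBB######...BBBBBBBBB...................................
184 ......BBBBBB#######..BBBBBBBBB...................................
186 ......BBBBBB#######BBBBBBBBBBB...................................
188 .....BBBBBBBBBBBBBBBBBBBBBBBBB...................................
190 .....BBBBBBBBBBBBBBB..BBBBBBB....................................
192 ......BBBBBBBBBBBBBBBBBBBBBBBBB..................................
194 ......BBBBBBBBBBBBBBBBBBBBBBBBB..................................
196 ......BBBBBBBBBBBBBBBBBBBBBBBBB..................................
198 .......BBBBBBBBBBBBBBBBBBBBBBBBB.................................
200 .......BBBBBBBBBBBBBBBBBBBBBBBBB.................................
202 .......BBBBBBBBBBBBBBBBBBBBBBBBB.................................
204 ........BBBBBBBBBBBBBB...........................................
206 .................................................................
208 .................................................................
```

Emit:
{"api": "move_arm", "payload": {"plan": [[[0,0,0,-1,0],[0,0,0,-1.5,0],[0,0,0,-1.5,0]]]}}

```text
time_s: 19.12
position: [391.2, 313.3, 1.4]
eef_rot: [0.084, 0.996, 0.0, -0.0]
contact_force: [-1.4, -1.7, 7.1]
width: 0.3
gripper_force: 3.6
```

Emit:
{"api": "move_arm", "payload": {"plan": [[[0,0,0,-1,0],[0,0,0,-1.5,0],[0,0,0,-1.5,0]]]}}

```text
time_s: 19.37
position: [391.2, 313.5, 1.0]
eef_rot: [0.085, 0.996, 0.0, -0.0]
contact_force: [-6.8, -5.8, 23.3]
width: 0.6
gripper_force: 12.0
```

```bash
python3 - <<'E'
from h import *
ex=np.array([.981,-.193]);ey=np.array([.193,.981]);H=np.array([442.5,309.9])
for th in(0,.1,.2,.3):
    print(th,[np.round(proj("scene",[*(H+ex*(-76*np.cos(th)+5*np.sin(th))+ey*k),31+76*np.sin(th)+5*np.cos(th)]),1) for k in(59,-59)])
E
python3 lid.py | sed -n '3p;22,36p'
```

```text
0 [array([184.9, 179.5]), array([186.4, 195.1])]
0.1 [array([185. , 177.2]), array([186.5, 192.6])]
0.2 [array([185.2, 174.9]), array([186.8, 190.1])]
0.3 [array([185.8, 172.6]), array([187.4, 187.7])]
[391.2 313.4   1. ] [-7.5 -6.8 23.6] s -51.0 lat -6.4 tip proj z+28 [195. 189.]
176 ...........#######...............................................
178 ...........#######.....BBBBBB....................................
180 .....BBBBBB#######..BBBBBBBB.....................................
182 .....BBBBBBB######...BBBBBBBBB...................................
184 ......BBBBBB######...BBBBBBBBB...................................
186 ......BBBBBB#######BBBBBBBBBBB...................................
188 .....BBBBBBB###B.B..BBBBBBBBBB...................................
190 .....BBBBBBBBBBBBBBB.BBBBBBBBB...................................
192 ......BBBBBBBBBBBBBBBBBBBBBBBBB..................................
194 ......BBBBBBBBBBBBBBBBBBBBBBBBB..................................
196 ......BBBBBBBBBBBBBBBBBBBBBBBBB..................................
198 ......BBBBBBBBBBBBBBBBBBBBBBBBBB.................................
200 .......BBBBBBBBBBBBBBBBBBBBBBBBB.................................
202 .......BBBBBBBBBBBBBBBBBBBBBBBBB.................................
204 ........BBBBBBBBBBBBBBB..........................................
```

The lid reached a firm stop (24 N), and its lip edge is where a shut lid should project. Now straight up and one last check.

Emit:
{"api": "move_arm", "payload": {"plan": [[[0,0,0,10,0],[0,0,0,40,0],[0,0,0,80,0],[0,0,0,120,0],[0,0,0,150,0],[0,20,-40,160,0],[0,30,-80,160,0],[0,40,-120,160,0],[0,40,-120,160,0],[0,40,-120,160,0]]]}}

```text
time_s: 20.35
position: [431.9, 190.6, 159.8]
eef_rot: [0.087, 0.996, 0.0, 0.0]
contact_force: [-0.1, -0.2, -0.2]
width: 0.4
gripper_force: 0.0
```

```bash
python3 lid.py | sed -n '1,3p;20,38p'; python3 chk.py; python3 - <<'E'
from h import *
ctrl.capture("top");
for t in("tin","spool_a","scissors","sewing_box"):
    for r in ctrl.regions_of("top",t)[:2]: print(t,round(r["confidence"],2),r["bbox"])
E
```

```text
tin 0.88 [185.1, 175.6, 28.6, 30.7]
tin_lid 0.86 [183.0, 177.3, 26.8, 21.7]
[430.7 194.3 159.3] [-0.1 -0.3  0.5] s 10.7 lat -115.7 tip proj z+28 [216. 147.]
172 .................................................................
174 .................................................................
176 .................................................................
178 ......................BBBBBBB....................................
180 .....BBBBBBBBBBBBBB..BBBBBBB.....................................
182 .....BBBBBBBBBBBBB...BBBBBBBBB...................................
184 .....BBBBBBBBBBBBB...BBBBBBBBB...................................
186 .....BBBBBBBBBBBBBBBBBBBBBBBBB...................................
188 .....BBBBBBBBBBBBBBBBBBBBBBBBB...................................
190 .....BBBBBBBBBBBBBBBBBBBBBBBBB...................................
192 ......BBBBBBBBBBBBBBBBBBBBBBBBBB.................................
194 ......BBBBBBBBBBBBBBBBBBBBBBBBB..................................
196 ......BBBBBBBBBBBBBBBBBBBBBBBBB..................................
198 .......BBBBBBBBBBBBBBBBBBBBBBBBB.................................
200 .......BBBBBBBBBBBBBBBBBBBBBBBBB.................................
202 .......BBBBBBBBBBBBBBBBBBBBBBBBB.................................
204 ........BBBBBBBBBBBBBBB..........................................
206 .................................................................
208 .................................................................
knob_1 0.92 [366.4, 281.9, 52.7, 61.4]
knob_1 0.63 [365.2, 252.3, 11.2, 40.3]
sewing_box 0.79 [367.6, 241.5, 101.5, 113.2]
brass [[366, 266, 7, 6, 20], [371, 303, 4, 7, 21]]
finger tip rows []
[430.6 194.3 159.2] [-0.17  0.31  0.34]
spool_a 0.47 [234.9, 249.6, 15.4, 11.4]
scissors 0.61 [274.3, 244.2, 70.1, 38.4]
scissors 0.19 [404.8, 183.2, 40.6, 24.1]
sewing_box 0.77 [356.1, 114.2, 118.1, 96.8]
```

Everything is shut and the spools and scissors are where they were, so I'm handing in.

```bash
python3 -c "
from rig import ctrl
print(ctrl.finish_job())"
```

```text
the job is handed in; nothing more can be done
None
```

I pushed both drawers of the front sewing box shut, then closed the blue tin's lid, using only the fingertips, and handed the job in at about 20 s; the box may have slid 1–2 mm, and I saw no sign that anything else had moved.

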